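# Set the platen height lever and clip its stop

### The job

Set the platen height for the next garment: swing the lever on the quadrant round until it lines up with the arrow-shaped pointer, without disturbing the pointer. Then take the spring clip off the wall of the steel parts bin and clip it astride the quadrant's rim, close up against the left side of the lever, so that the lever cannot creep back down while printing. Leave everything else on the bench standing where it is.

Things in the scene. Friction and masses are not known exactly. Their poses are not given: they have to be found in the camera images.
- platen_base: small platen base, fixed to the bench: grey foot (125 mm deep, 122 mm wide), behind an upright metal quadrant plate that faces the robot a padded platen (92x150 mm, top about 0.10 m up). Origin: on the bench under the middle of the quadrant plate; x along the plate's normal, from the robot's side towards the platen, y left along the plate, z up
- quadrant_pivot (a point): pivot of lever and pointer, 35 mm above the bench in the mid-plane of the quadrant plate; axes as platen_base. The plate is 4 mm thick (x -2 to +2 mm); its upper edge is a bare circular rim of radius 115 mm about this pivot, from 1.2 rad left to 1.2 rad right of upright, so its highest point is 150 mm above the bench
- lever (a joint): angle of the height lever about the quadrant pivot (rad): 0 upright, + leaning right (-y of platen_base), - leaning left, ends at -1.0 and +1.0. It starts to the left of the pointer. Its friction (0.22 N m, about 1.3 N at the grip) keeps it where it is left; turning it right raises the platen 12 mm per rad
- lever_grip (a point): on the axis of the lever's black round grip, 165 mm from the pivot, 9.5 mm in front of the plate's mid-plane; x as the plate's normal, y left, z outward along the lever. The grip is 18 mm across, 138 to 184 mm from the pivot; below it the lever is a flat steel strip, 7.5 to 12 mm before the plate's mid-plane, 10 to 11 mm wide near the rim
- pointer (a joint): angle of the pointer about the same pivot, same zero and sense as the lever (rad). A stiff clamp screw holds it at the required setting; it lies flat on the plate, beneath the lever's path
- pointer_tip (a point): tip of the dark steel arrow-shaped pointer, 92 mm from the pivot; z points outward along the pointer. The arrowhead is 26 mm wide and 24 mm long
- parts_bin: open sheet-steel parts bin, 100 mm deep (its x), 140 mm wide (its y), 60 mm high, walls 4 mm, fixed to the bench; origin under its centre. Two thread spools stand in its back half; the spring clip sits on its front (-x) wall
- clip: spring clip like a black clothes peg, 77 mm tall, 20 mm wide, two handles up, two jaws down, closed on the bin's front wall. Origin on the hinge pin; z up along the handles, y along the pin and the edge it sits on, x across. The handles' outer faces are 41 mm apart 32 mm above the pin and 50 mm apart at the top, 50 mm above the pin. 52 g
- clip_jaw (a joint): opening of the clip (rad), sprung shut: 0 closed on a 4 mm edge, -0.12 closed on nothing, 0.5 fully open with the pads 18 mm apart. Squeeze the handles along the clip's x until they stop, parallel and 26 mm apart (about 7 N, 32 mm above the pin). Both halves turn equally, so clip, which is the half at -x, then tilts 0.25 rad
- clip_mouth (a point): point midway between the closed jaw pads, 28 mm below the hinge pin; axes as clip. The rubber pads reach from 24 to 32 mm below the pin and are 20 mm wide; on the bin the wall's top is about 13 mm below the pin, and an edge can enter to 6 mm below it
- card_tray: open card tray 126x98x55 mm, fixed to the bench on the other side of the platen base from the bin; origin under its centre
- ink_bottle_white: white ink bottle with a black cap, 58 mm across, 140 mm tall, standing close behind the quadrant's left end; origin at the centre of its underside
- silver_tape: roll of tape standing on its end, 55 mm across, 50 mm tall, close to the right of the platen base; origin at the centre of its underside
- patterned_box: upright printed carton 67x76x150 mm, behind on the right; origin at the centre of its underside
- swab_jar: white jar with screw lid, 69 mm across, 74 mm tall, far left; origin at the centre of its underside
- hex_key: small hex key lying flat, 69x70x5 mm, in front of the platen base; origin at the centre of its underside
- note_cards: stack of note cards 73x98x8 mm, front left of the platen base; origin at the centre of its underside
- spanner: open spanner lying flat, 85x139x5 mm, far right; origin at the centre of its underside
- wipes_pack: pack of wipes 94x134x34 mm, right, in front of the keyboard; origin at the centre of its underside
- thread_spool_1: thread spool, 30 mm across, 40 mm tall, standing in the parts bin; origin at the centre of its underside
- thread_spool_2: second thread spool, 30 mm across, 40 mm tall, standing in the parts bin; origin at the centre of its underside
- dropper: small dropper bottle, 26 mm across, 44 mm tall, standing in the card tray; origin at the centre of its underside

How it is judged (in metres and radians):
On the way:
1. the lever stands in line with the pointer (within 0.07 rad) and is still (angle between the z axis of lever_grip and the z axis of pointer_tip, either way round below 0.07 rad and velocity of joint lever between -0.05 and 0.05 rad/s), for 0.3 s.
At the end, for the whole second after the job is handed in: Lever within 0.07 rad of the pointer. Clip released, at rest, closed across the quadrant's rim (within 0.2 rad of square), its pads' middle 4 to 27 mm in from the rim and 12 to 27 mm left of the lever's centre line: it touches the lever's left edge or stands at most about 12 mm off it (angle between the z axis of lever_grip and the z axis of pointer_tip, either way round below 0.07 rad and y of clip_mouth in the frame of lever_grip between 0.012 and 0.027 m and z of clip_mouth in the frame of lever_grip between -0.077 and -0.055 m and x of clip_mouth in the frame of quadrant_pivot between -0.005 and 0.005 m and angle between the x axis of clip and the x axis of platen_base, either way round below 0.2 rad and value of joint clip_jaw between -0.07 and 0.1 rad and linear speed of clip below 0.02 m/s).
It fails at once if the pointer is knocked off its setting (tip moved 6 mm) (distance of pointer_tip from where it was at the start of the episode above 0.006 m).
It fails at once if another loose thing is pushed more than 30 mm (distance of any of ink_bottle_white, silver_tape, patterned_box, swab_jar, hex_key, note_cards, spanner, wipes_pack, thread_spool_1, thread_spool_2, dropper from where it was at the start of the episode above 0.03 m).
It fails at once if another loose thing is knocked over (angle between any of ink_bottle_white, silver_tape, patterned_box, swab_jar, hex_key, note_cards, spanner, wipes_pack, thread_spool_1, thread_spool_2, dropper's own z axis and vertical above 0.5 rad).
It also fails if it takes over 66 s, if anything falls off the work surface, if the arm or the gripper's body presses on something with over 40 N, if the wrist force passes 120 N, or if a joint passes its speed limit or range.

### The arm

A 6-joint arm with a two-finger parallel gripper is mounted at the origin on a cart in front of the work surface, level with it; the furniture and walls round the work are solid. World frame = base frame: x ahead of the robot, y to its left, z up, the work surface at z = 0. Lengths are in mm, angles in rad, forces in N, time in s.
With the tool pointing down it reaches from about 300 to 775 mm from the base axis. Payload 14.6 kg.
Tool frame: the origin (TCP) lies on the centre line of the jaws, within the pads' length; the fingertips stand 19 mm ahead of it and the grasp point (between the pads) is the TCP (bot.tip_reach is the distance from the TCP to the fingertips, in mm); y points along the fingers, x is the direction in which the jaws open and shut, and the axes are right-handed (so a half turn about y gives the same grasp; the last joint's range is limited). The gripper opens to 85 mm and grips with 20 to 120 N. Pads are 22 mm wide; open, the fingers measure 114 mm over their backs; the gripper's body (76 mm by 85 mm) begins 54 mm behind the grasp point. The pads swing forward as they close: fully open they stand 13 mm farther back than shut.
Start: joints at [1.198, 0.3, 1.521, -0, 1.321, -0.067], TCP at [165.578, 524.474, 250.281] pointing down, gripper open.
Joint ranges: [-3.03, 3.03], [-0.79, 2.21], [0.23, 2.52], [-1.04, 4.18], [0, 3.07], [-2.55, 2.55]. Speed limits (rad/s): [2.22, 2.22, 2.57, 3.14, 3.14, 3.14].

### API

Orientations are given as a unit quaternion [w, x, y, z].
In Python, from rig import bot gives the robot as it stands. Calls block until the motion is done:
- bot.move_to(position, orientation): joint-space move of the TCP to a pose.
- bot.servo_line(position, attitude=None, speed=150, until_force=None): straight line of the TCP; attitude=None keeps the orientation; speed is the mean speed in mm/s. With until_force (N) it stops when the force on the tool has changed by that much, and returns True; else False.
- bot.move_joints(angles): joint-space move.
- bot.move_gripper(opening, grip_force=None): finger opening in mm; grip_force is the grip in N (None keeps the last); returns when the fingers have stopped.
- bot.dwell(seconds).
- bot.ik(position, orientation): joint angles nearest the present ones, or None.
- bot.read_state(): the state.
- bot.read_camera(name): name is "side" or "top" or "wrist"; returns a dict with "image" (400x640x3 uint8, blue, green, red), "depth" (400x640 float32, mm along the optical axis (not along the pixel's ray), 0 where there is no reading), "fovy" (degrees; the focal length in pixels is half the picture's height over the tangent of half this angle, whatever the lens; pixels are square), "cx", "cy" (the principal point, pixels), "eye" and "attitude" of the camera in the world; the wrist camera has in their place "mount" (4x4, takes a point from camera to tool coordinates, whose origin is the TCP and whose axes are the tool frame's). Camera axes: x right, y down, z forward; pixel columns grow to the right and rows downward; lengths in mm; the calibration is good to about 2 mm. A picture is of the moment at which its call begins: read the wrist's pose just before it.
A pose or a line that the arm cannot do raises bot.MotionError and nothing moves.
- bot.finish_job(): hands the job in, once; it reports no verdict.
The state is a dict: "clock": time; "joint_positions": joint angles; "qvel": joint speeds; "effort": joint torques, N m; "ee_pos": TCP position; "tool_rot": TCP orientation; "ft_force": force on the tool from outside, world axes, zero at the start; "moment": the same for the moment, N m; "grip_width": finger opening in mm.
Only numpy, scipy, OpenCV 4.12 (cv2) and the standard library are available. Lean on these libraries where they do the work, as an engineer would, in place of code of your own. Each camera call takes 0.05 s, during which the arm holds its last target.

## Working session

There is one attempt and no reset: what is moved stays moved. The work goes in short steps, each a Python script; the robot and the scene stay as the last script left them, time stands still between calls to the robot, and variables do not carry over. Pictures are saved under pics/ and viewed, and the job is handed in when it is done.

```bash
ls; mkdir -p pics
cat > h.py <<'E'
import numpy as np, cv2
from rig import bot
from scipy.spatial.transform import Rotation as R
def q2R(q): return R.from_quat([q[1],q[2],q[3],q[0]]).as_matrix()
def R2q(M):
    q=R.from_matrix(M).as_quat(); return [float(q[3]),float(q[0]),float(q[1]),float(q[2])]
def cam(name):
    s=bot.read_state(); c=bot.read_camera(name)
    f=200/np.tan(np.radians(c['fovy'])/2)
    if name=='wrist':
        T=np.eye(4);T[:3,:3]=q2R(s['tool_rot']);T[:3,3]=s['ee_pos'];M=T@np.array(c['mount'])
    else:
        M=np.eye(4);a=np.array(c['attitude']);M[:3,:3]=q2R(a) if a.size==4 else a;M[:3,3]=c['eye']
    return dict(img=c['image'],d=c['depth'],f=f,cx=c['cx'],cy=c['cy'],M=M)
def save(name):
    import pickle
    C=cam(name); return C
def P(C,u,v,d=None):
    if d is None: d=C['d'][int(v),int(u)]
    p=np.array([(u-C['cx'])/C['f']*d,(v-C['cy'])/C['f']*d,d,1]); return (C['M']@p)[:3]
def cloud(C):
    v,u=np.mgrid[0:400,0:640]; d=C['d']
    p=np.stack([(u-C['cx'])/C['f']*d,(v-C['cy'])/C['f']*d,d],-1)
    return p@C['M'][:3,:3].T+C['M'][:3,3]
def proj(C,X):
    x=np.linalg.inv(C['M'])@np.r_[X,1]; return C['cx']+C['f']*x[0]/x[2],C['cy']+C['f']*x[1]/x[2]
E
python3 - <<'E'
from h import *
import pickle
for n in ['side','top','wrist']:
    C=cam(n); cv2.imwrite(f'pics/{n}0.png',C['img']); pickle.dump(C,open(f'{n}0.pkl','wb'))
    print(n,C['M'].round(3).tolist(),C['f'],C['cx'],C['cy'])
s=bot.read_state();print(s)
E
```

```text
pics
side [[0.974, 0.151, -0.167, 743.67], [0.225, -0.653, 0.723, -888.945], [0.0, -0.742, -0.67, 991.808], [0.0, 0.0, 0.0, 1.0]] 365.0557608970259 319.68032247173403 202.30471442430184
top [[-0.023, -0.993, 0.118, 321.836], [-1.0, 0.023, -0.001, -13.426], [-0.001, -0.118, -0.993, 1686.838], [0.0, 0.0, 0.0, 1.0]] 422.2801962228434 320.56392112560115 196.3898601420589
wrist [[0.302, 0.9, 0.315, 83.51], [0.953, -0.285, -0.101, 549.76], [-0.001, 0.33, -0.944, 373.9], [0.0, 0.0, 0.0, 1.0]] 333.47179585308993 320.54500763929025 201.9811597747547
{'clock': 0.15, 'joint_positions': array([ 1.19843195e+00,  3.00332796e-01,  1.52144528e+00,  1.05265135e-05,
        1.32071708e+00, -6.66091920e-02]), 'qvel': array([-0.00054993, -0.00277368, -0.00154541, -0.00081505, -0.00065727,
       -0.00113717]), 'effort': array([-7.32070894e-04, -5.43671715e+01, -3.61882138e+01, -6.72287706e-05,
        3.27862857e-03,  3.22316066e-05]), 'ee_pos': array([165.50157343, 524.33248802, 249.85463095]), 'tool_rot': array([-0.57014232,  0.57047841,  0.41775503, -0.41829757]), 'ft_force': array([-0.27039291, -0.29806265,  0.22772534]), 'moment': array([ 0.02350466,  0.03074432, -0.00344976]), 'grip_width': 85.36559894217403}
```

View pics/side0.png

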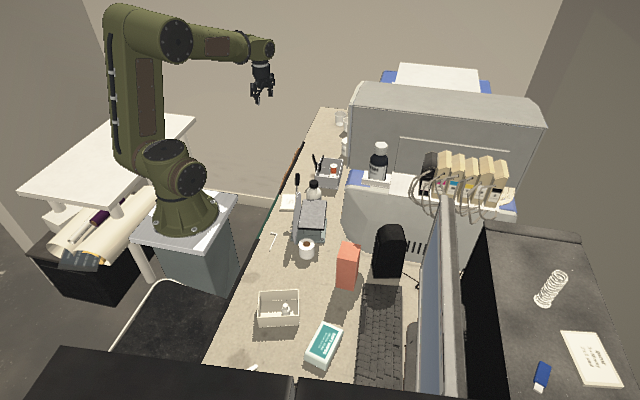

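View pics/top0.png

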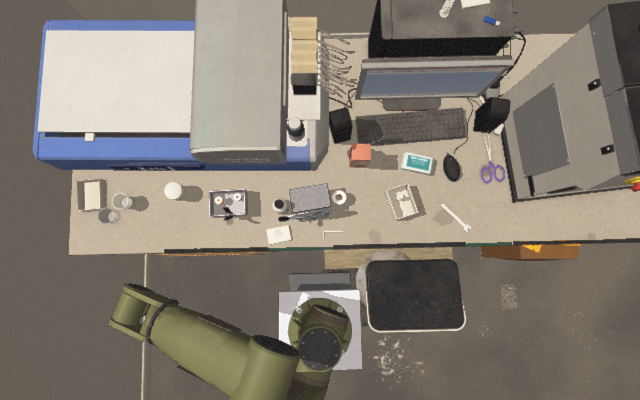

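View pics/wrist0.png

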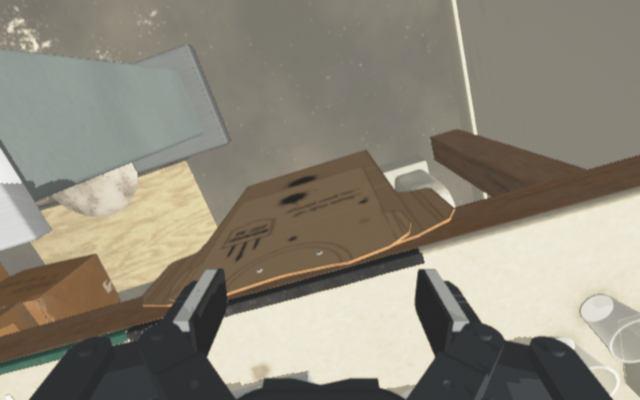

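The side view shows the bin with the clip at about (320,165), the platen base at (310,220) with the lever knob at about (297,180), and the tray at (278,308). In the top view the bin is at (228,203), the platen at (310,200), and the arm is clear of both. Next I'll enlarge these.

Run:
```python
from h import *
import pickle
C=pickle.load(open('top0.pkl','rb'));cv2.imwrite('pics/topc.png',cv2.resize(C['img'][165:255,195:355],None,fx=5,fy=5,interpolation=cv2.INTER_CUBIC))
X=cloud(C)
for n,u,v in [('bin',228,203),('clipTop',229,212),('platen',310,196),('ink',280,206),('tape',339,198)]:
    print(n,X[v,u].round())
C=pickle.load(open('side0.pkl','rb'));cv2.imwrite('pics/sidec.png',cv2.resize(C['img'][140:270,250:400],None,fx=4.5,fy=4.5,interpolation=cv2.INTER_CUBIC))
```

```text
bin [503. 356.   4.]
clipTop [461. 335.  78.]
platen [513.  25.  93.]
ink [473. 134. 144.]
tape [514. -90.  -5.]
```

View pics/topc.png

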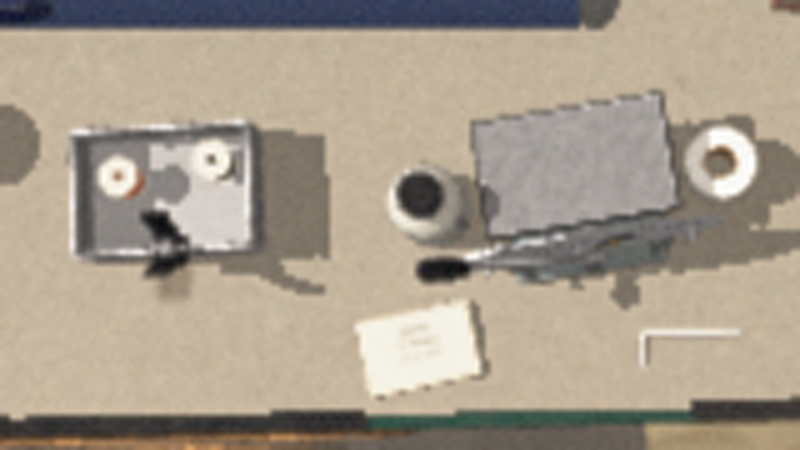

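View pics/sidec.png

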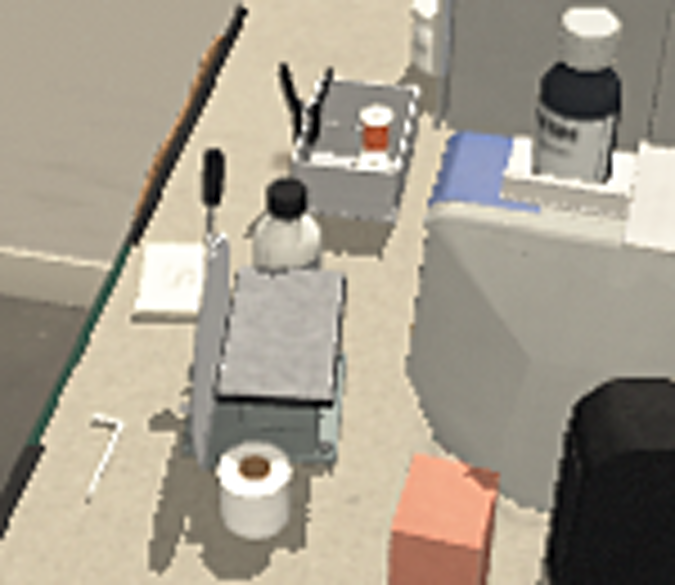

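The plate is yawed about +0.15 rad and the lever leans far to the left. The clip sits near (461,345) in the world frame. The wrist camera should now go to a frontal view of the quadrant.

```bash
cat >> h.py <<'E'
def look(eye,target,mount,roll=0):
    z=np.array(target,float)-eye; z/=np.linalg.norm(z)
    x=np.cross(z,[0,0,1]); x/=np.linalg.norm(x); y=np.cross(z,x)
    c,s=np.cos(roll),np.sin(roll); x,y=c*x+s*y,-s*x+c*y
    M=np.eye(4);M[:3,:3]=np.c_[x,y,z];M[:3,3]=eye
    T=M@np.linalg.inv(mount); return T[:3,3],R2q(T[:3,:3])
E
python3 - <<'E'
from h import *
m=np.array(bot.read_camera('wrist')['mount']);print(m.round(3).tolist());np.save('mount.npy',m)
for tgt in ([455,45,110],[465,345,80]):
  for ex,ez in [(200,250),(220,300),(260,330),(280,400),(300,380)]:
    for roll in (0,np.pi):
      p,q=look(np.array([ex,tgt[1]-10,ez]),tgt,m,roll); print(tgt,ex,ez,roll,p.round(),bot.ik(p,q))
E
```

```text
[[1.0, -0.001, -0.0, -0.545], [0.0, -0.33, 0.944, -124.144], [-0.001, -0.944, -0.33, 85.874], [0.0, 0.0, 0.0, 1.0]]
[455, 45, 110] 200 250 0 [308.  39. 145.] None
[455, 45, 110] 200 250 3.141592653589793 [347.  41. 215.] [-0.0056953  -0.4925088   2.46340462  0.07059372  0.43973314 -1.66929566]
[455, 45, 110] 220 300 0 [308.  38. 177.] None
[455, 45, 110] 220 300 3.141592653589793 [358.  42. 240.] [-5.27748196e-04 -4.22315792e-01  2.30558879e+00  3.50489332e-02
  7.04313732e-01 -1.63532881e+00]
[455, 45, 110] 260 330 0 [327.  38. 195.] None
[455, 45, 110] 260 330 3.141592653589793 [386.  42. 248.] [ 0.00378725 -0.27137492  2.1467876   0.02343301  0.87743415 -1.63089267]
[455, 45, 110] 280 400 0 [321.  37. 255.] None
[455, 45, 110] 280 400 3.141592653589793 [389.  42. 296.] [ 0.00771747 -0.21414597  1.96082443  0.01095657  1.18811345 -1.62441165]
[455, 45, 110] 300 380 0 [338.  37. 234.] None
[455, 45, 110] 300 380 3.141592653589793 [407.  43. 274.] [ 0.00895141 -0.14034832  1.94969394  0.01123567  1.14712007 -1.63115536]
[465, 345, 80] 200 250 0 [301. 338. 138.] None
[465, 345, 80] 200 250 3.141592653589793 [344. 341. 205.] [ 0.92972803  0.0621568   2.0388761  -0.78138354  0.74938336 -0.17053506]
[465, 345, 80] 220 300 0 [302. 338. 173.] None
[465, 345, 80] 220 300 3.141592653589793 [355. 341. 233.] [ 0.85160316  0.04861541  1.92851127 -0.4784454   0.86146803 -0.50147596]
[465, 345, 80] 260 330 0 [321. 337. 192.] None
[465, 345, 80] 260 330 3.141592653589793 [383. 342. 243.] [ 0.7550513   0.10850884  1.80262025 -0.27253328  0.97650544 -0.74132307]
[465, 345, 80] 280 400 0 [318. 336. 254.] None
[465, 345, 80] 280 400 3.141592653589793 [387. 341. 294.] [ 0.70088191  0.1212954   1.64338786 -0.119986    1.22835871 -0.89321619]
[465, 345, 80] 300 380 0 [335. 336. 233.] None
[465, 345, 80] 300 380 3.141592653589793 [405. 342. 272.] [ 0.67283753  0.17464088  1.63222991 -0.10269976  1.19941029 -0.92889513]
```

Run:
```python
from h import *
import pickle
m=np.load('mount.npy')
for n,e,t in [('clip',[240,335,330],[465,345,80]),('quad',[215,35,290],[455,45,105])]:
    p,q=look(np.array(e,float),t,m,np.pi)
    bot.move_to(p,q); bot.dwell(0.3)
    C=cam('wrist'); pickle.dump(C,open(n+'1.pkl','wb')); cv2.imwrite(f'pics/{n}1.png',cv2.rotate(C['img'],cv2.ROTATE_180))
print(bot.read_state()['clock'])
```

```text
3.1083
```

View pics/clip1.png

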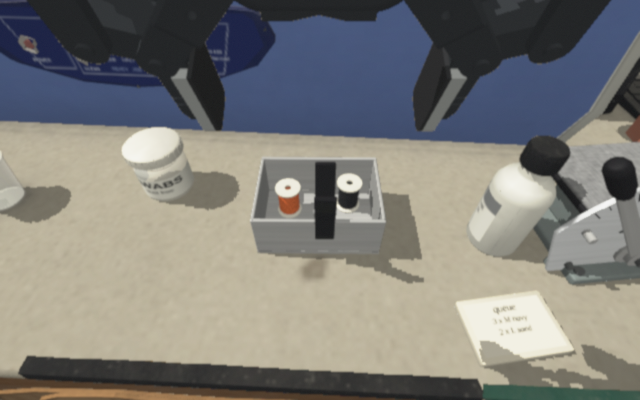

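View pics/quad1.png

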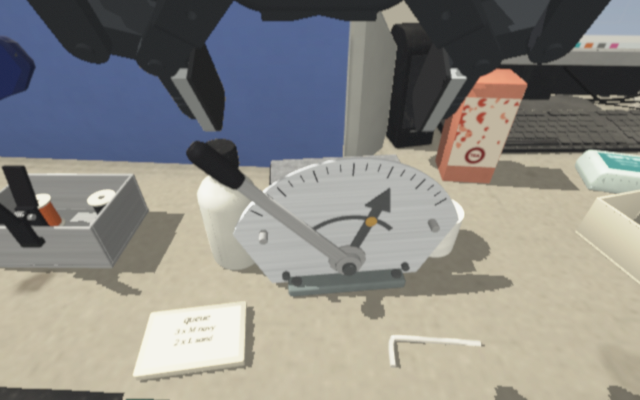

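In the quadrant view (rotated 180°), the pivot is at about (348,265), the pointer tip at (389,190), the lever grip from (195,150) to (238,182), and the rim top at about (350,158). The pointer leans right. In the clip view, the clip is at (325,200) on the front wall. I'll crop both and measure.

Run:
```python
from h import *
a=cv2.imread('pics/quad1.png')[130:300,180:480]; cv2.imwrite('pics/quad1c.png',cv2.resize(a,None,fx=2.66,fy=2.66,interpolation=cv2.INTER_CUBIC))
a=cv2.imread('pics/clip1.png')[145:265,240:400]; cv2.imwrite('pics/clip1c.png',cv2.resize(a,None,fx=5,fy=5,interpolation=cv2.INTER_CUBIC))
```

```text
(no output)
```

View pics/quad1c.png

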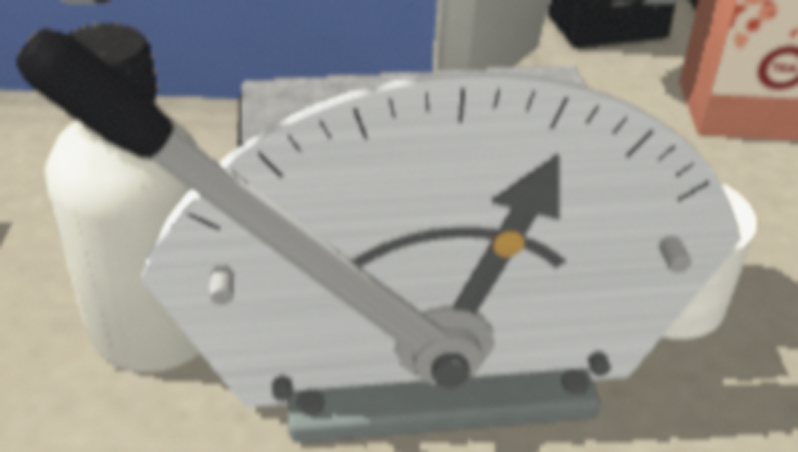

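View pics/clip1c.png

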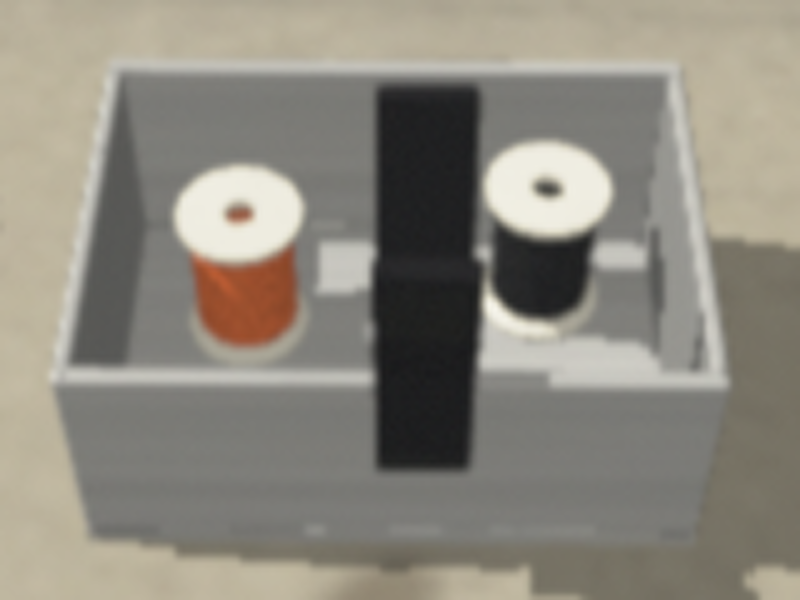

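Run:
```python
from h import *
import pickle
from scipy.optimize import least_squares
C=pickle.load(open('quad1.pkl','rb')); X=cloud(C)
Xr=X[::-1,::-1]; img=C['img'][::-1,::-1]; D=C['d'][::-1,::-1]
# plate region seed
seed=np.concatenate([Xr[185:215,300:340].reshape(-1,3),Xr[190:240,400:425].reshape(-1,3),Xr[225:255,270:300].reshape(-1,3)])
def plane(Q):
    for _ in range(5):
        c=np.median(Q,0); u,s,vt=np.linalg.svd(Q-c); n=vt[2]*np.sign(vt[2][0]); r=(Q-c)@n; Q=Q[abs(r-np.median(r))<2.5]
    return n,Q.mean(0),np.std((Q-Q.mean(0))@n),len(Q)
n,c,s,k=plane(seed); print('n',n.round(4),'c',c.round(1),s,k,'yaw',np.arctan2(n[1],n[0]))
# force vertical
yaw=np.arctan2(n[1],n[0]); nx=np.array([np.cos(yaw),np.sin(yaw),0]); ny=np.array([-nx[1],nx[0],0])
off=c@nx
rel=Xr@nx-off; Y=Xr@ny; Z=Xr[...,2]
m=(abs(rel)<3.5)&(Z>20)&(Z<165)&(abs(Y-(c@ny))<140); m[:150]=m[:150]
pts=np.c_[Y[m],Z[m]]
# grid angular extents about guess
y0=np.median(pts[:,0]);z0=35
for it in range(6):
    a=np.arctan2(-(pts[:,0]-y0),pts[:,1]-z0); r=np.hypot(pts[:,0]-y0,pts[:,1]-z0)
    E=[]
    for b in np.arange(-1.1,1.1,0.05):
        if -1.05<b<-0.75: continue
        t=(a>b)&(a<b+0.05)&(r<125)
        if t.sum()>5: E.append((b+.025,np.percentile(r[t],98)))
    E=np.array(E); ey=y0-E[:,1]*np.sin(E[:,0]); ez=z0+E[:,1]*np.cos(E[:,0])
    f=least_squares(lambda p:np.hypot(ey-p[0],ez-p[1])-p[2],[y0,z0,115],loss='soft_l1')
    y0,z0=f.x[:2]
print('circle',f.x, np.round(f.fun,1))
print('pivot on front plane', (off*nx+y0*ny).round(1), z0)
# rays onto plane
def ray(u,v,off_=off):
    u,v=639-u,399-v
    d=np.array([(u-C['cx'])/C['f'],(v-C['cy'])/C['f'],1]); d=C['M'][:3,:3]@d; o=C['M'][:3,3]
    t=(off_-o@nx)/(d@nx); return o+t*d
def ang(u,v,o=off):
    p=ray(180+u/2.66,130+v/2.66,o); y=p@ny-y0;z=p[2]-z0; return round(np.arctan2(-y,z),3),round(np.hypot(y,z),1),(y+0).round(1),round(p[2],1)
print('tip',ang(557,153)); print('tailhead mid',ang(524,200)); print('orange',ang(509,243)); print('stem base',ang(466,306))
print('scale 0 tick',ang(462,90),ang(462,120))
print('lever strip @rim',ang(230,190,off-8)); print('grip', ang(93,93,off-12),ang(160,140,off-10)); print('pivot',ang(450,369,off-10))
print(Xr[int(130+93/2.66),int(180+93/2.66)])
np.save('plate.npy',[yaw,off,y0,z0])
```

```text
n [0.9871 0.1399 0.0781] c [450.5 -12.4  95.6] 0.4746327613373563 344 yaw 0.14077790329861553
circle [-45.57372692  37.01871893 113.5429545 ] [ 0.2 -0.   0.   0.1  0.1  0.1 -0.2 -0.1  0.1 -0.1 -0.  -0.2 -0.2 -0.3
  0.1 -0.2  0.1  0.2 -0.1  0.  -0.1 -0.   0.1 -0.1  0.2  0.2  0.2  0.3
 -0.1  0.1  0.4  0.1  0.2 -0.  -0.3 -0.  -0.3 -0.1 -0.1]
pivot on front plane [446.3  17.2   0. ] 37.018718929770195
tip (np.float64(0.38), np.float64(90.4), np.float64(-33.5), np.float64(121.0))
tailhead mid (np.float64(0.363), np.float64(69.5), np.float64(-24.7), np.float64(102.0))
orange (np.float64(0.437), np.float64(50.6), np.float64(-21.4), np.float64(82.9))
stem base (np.float64(0.479), np.float64(17.8), np.float64(-8.2), np.float64(52.9))
scale 0 tick (np.float64(0.004), np.float64(110.0), np.float64(-0.5), np.float64(147.0)) (np.float64(0.012), np.float64(99.0), np.float64(-1.2), np.float64(136.0))
lever strip @rim (np.float64(-0.714), np.float64(109.9), np.float64(71.9), np.float64(120.1))
grip (np.float64(-0.71), np.float64(162.0), np.float64(105.6), np.float64(159.9)) (np.float64(-0.711), np.float64(138.1), np.float64(90.1), np.float64(141.6))
pivot (np.float64(2.883), np.float64(7.2), np.float64(-1.8), np.float64(30.1))
[417.26785023 119.65370081 162.1757917 ]
```

Run:
```python
from h import *
import pickle
C=pickle.load(open('clip1.pkl','rb')); X=cloud(C)[::-1,::-1]; img=C['img'][::-1,::-1].astype(int)
reg=np.zeros((400,640),bool); reg[155:245,310:342]=1
bl=reg&(img.sum(-1)<150)&(X[...,2]>20)&(X[...,2]<140)
Q=X[bl]
print(len(Q),Q.min(0).round(),Q.max(0).round())
for z in range(25,135,8):
    t=Q[(Q[:,2]>z)&(Q[:,2]<z+8)]
    if len(t): print(z,len(t),'x',np.percentile(t[:,0],[2,50,98]).round(1),'y',np.percentile(t[:,1],[2,50,98]).round(1))
# bin front wall top & outer face
def pt(u,v):
    return X[int(round(145+v/5)),int(round(240+u/5))].round(1)
for u,v in [(70,377),(200,377),(340,377),(500,379),(650,379),(720,380),(120,68),(300,68),(500,68),(670,68),(85,220),(700,220)]: print((u,v),pt(u,v))
f=X[220:248,258:312].reshape(-1,3); g=X[224:246,340:378].reshape(-1,3)
F=np.r_[f,g];F=F[(F[:,2]>10)&(F[:,2]<55)]
A=np.polyfit(F[:,1],F[:,0],1); print('face x=',A, np.std(F[:,0]-np.polyval(A,F[:,1])))
```

```text
1420 [426. 320.  21.] [516. 348. 121.]
25 9 x [512.8 514.  515.7] y [320.1 320.4 321.5]
33 4 x [513.5 514.8 515.3] y [320.5 321.1 321.7]
41 27 x [438.4 439.4 440.1] y [331.  339.8 346.9]
49 85 x [438.4 439.4 440.4] y [329.7 338.7 346.9]
57 81 x [438.5 439.4 440.3] y [329.9 337.9 346.9]
65 90 x [438.5 439.4 440.4] y [330.1 339.  346.9]
73 37 x [435.2 436.2 437.7] y [330.5 338.1 346.7]
81 134 x [433.5 461.7 463.7] y [330.7 339.1 347.9]
89 199 x [430.9 463.4 465.7] y [330.4 339.1 348. ]
97 215 x [429.  465.5 467.8] y [330.6 339.1 348. ]
105 222 x [426.8 467.5 469.7] y [330.9 339.1 348.1]
113 312 x [425.9 429.8 472.6] y [330.6 338.9 347.3]
(70, 377) [447.6 410.9  60.7]
(200, 377) [239.8 335.7 330.3]
(340, 377) [449.4 355.6  61.7]
(500, 379) [451.  322.9  59.9]
(650, 379) [452.2 292.2  60.1]
(720, 380) [451.9 278.1  61.3]
(120, 68) [543.1 415.6  59. ]
(300, 68) [545.4 371.8  58.7]
(500, 68) [545.7 323.1  60.4]
(670, 68) [547.1 281.9  60.9]
(85, 220) [491.  415.1  60.8]
(700, 220) [497.3 278.6  60.8]
face x= [-3.52008428e-02  4.60843622e+02] 0.43295836836823204
```

Measurements so far:
- **Plate:** yaw 0.141, pivot near (448,17.5) in plan.
- **Lever and pointer:** lever at about −0.71, pointer at about +0.38.
- **Clip:** centre near (451,339), bin yaw 0.035.

Next I'll check IK for caging the lever, grasping the clip and placing it.

```bash
cat >> h.py <<'E'
YAW=0.141; NX=np.array([np.cos(YAW),np.sin(YAW),0]); NY=np.array([-np.sin(YAW),np.cos(YAW),0]); NZ=np.array([0,0,1.])
PIV=np.array([448.2,17.5,35.])
def out(phi): return -np.sin(phi)*NY+np.cos(phi)*NZ
def left(phi): return np.cos(phi)*NY+np.sin(phi)*NZ   # lever y axis
def lev_pose(phi,r,xo=-11,s=1):
    y=-out(phi); x=s*left(phi); z=np.cross(x,y)
    return PIV+r*out(phi)+xo*NX, R2q(np.c_[x,y,z])
def sq_pose(phi,r,yo,xo=0,s=1,tilt=0.):
    # tool jaws along plate normal; point at lever-frame offset yo left, tool leaning extra left by tilt
    a=phi-tilt; y=-out(a); x=s*NX; z=np.cross(x,y)
    return PIV+r*out(phi)+yo*left(phi)+xo*NX, R2q(np.c_[x,y,z])
def clip_pose(p,yaw=0.035,s=1):
    x=s*np.array([np.cos(yaw),np.sin(yaw),0]); y=np.array([0,0,-1.]); return np.array(p,float),R2q(np.c_[x,y,np.cross(x,y)])
E
python3 - <<'E'
from h import *
pr=lambda a: None if a is None else np.round(a,2)
for s in (1,-1):
    for phi in (-.71,-.3,0,.4): print('lev',s,phi,pr(bot.ik(*lev_pose(phi,168,s=s))),pr(bot.ik(*lev_pose(phi,230,s=s))))
    print('clip',s,pr(bot.ik(*clip_pose([451,339,105],s=s))),pr(bot.ik(*clip_pose([451,339,250],s=s))))
    for t in (0,.2,.35): print('place',s,t,pr(bot.ik(*sq_pose(.38,161,22,s=s,tilt=t))),pr(bot.ik(*sq_pose(.38,230,22,s=s,tilt=t))))
print(pr(bot.read_state()['joint_positions']))
E
```

```text
lev 1 -0.71 [ 0.52  0.33  1.85 -0.67  1.33 -0.91] [ 0.59  0.3   1.76 -0.63  1.47 -0.93]
lev 1 -0.3 [ 0.22  0.13  1.89 -0.33  1.17 -1.36] [ 0.26  0.07  1.81 -0.31  1.31 -1.37]
lev 1 0 [-0.05  0.1   1.88 -0.    1.16 -1.76] [-0.05  0.03  1.8  -0.    1.31 -1.76]
lev 1 0.4 [-0.36  0.23  1.81  0.36  1.32 -2.2 ] [-0.41  0.18  1.72  0.34  1.46 -2.19]
clip 1 [ 0.58  0.49  1.62 -0.    1.03  0.54] [ 0.58  0.33  1.48 -0.    1.33  0.54]
place 1 0 [-0.3   0.22  1.81  0.36  1.3  -0.57] [-0.34  0.17  1.71  0.34  1.46 -0.56]
place 1 0.2 [-0.21  0.17  1.83  0.18  1.21 -0.42] [-0.26  0.12  1.73  0.17  1.36 -0.44]
place 1 0.35 [-0.14  0.15  1.85  0.03  1.15 -0.3 ] [-0.2   0.1   1.75  0.03  1.31 -0.34]
lev -1 -0.71 [ 0.52  0.33  1.85 -0.67  1.33  2.24] [ 0.59  0.3   1.76 -0.63  1.47  2.22]
lev -1 -0.3 [ 0.22  0.13  1.89 -0.33  1.17  1.78] [ 0.26  0.07  1.81 -0.31  1.31  1.78]
lev -1 0 [-0.05  0.1   1.88 -0.    1.16  1.38] [-0.05  0.03  1.8  -0.    1.31  1.38]
lev -1 0.4 [-0.36  0.23  1.81  0.36  1.32  0.94] [-0.41  0.18  1.72  0.34  1.46  0.95]
clip -1 None None
place -1 0 None None
place -1 0.2 None None
place -1 0.35 None None
[-0.   -0.43  2.34  0.04  0.66 -1.64]
```

Run:
```python
from h import *
import pickle
f0=-0.71
bot.move_to(*lev_pose(f0,255)); bot.move_gripper(50)
p,q=lev_pose(f0,169)
print(bot.servo_line(p,q,speed=120,until_force=8))
bot.move_gripper(23,20)
s=bot.read_state();print(s['ee_pos'],p,s['ft_force'],s['grip_width'],s['clock'])
C=cam('wrist');cv2.imwrite('pics/cage.png',C['img'])
C=cam('side');cv2.imwrite('pics/cage_s.png',cv2.resize(C['img'][120:290,230:400],None,fx=3.5,fy=3.5,interpolation=cv2.INTER_CUBIC))
```

```text
False
[421.84223373 125.16715732 163.28557708] [421.82803349 125.02080989 163.16315704] [ 0.62583141  0.40060226 -0.01031969] 22.990722140199455 5.7583
```

View pics/cage.png

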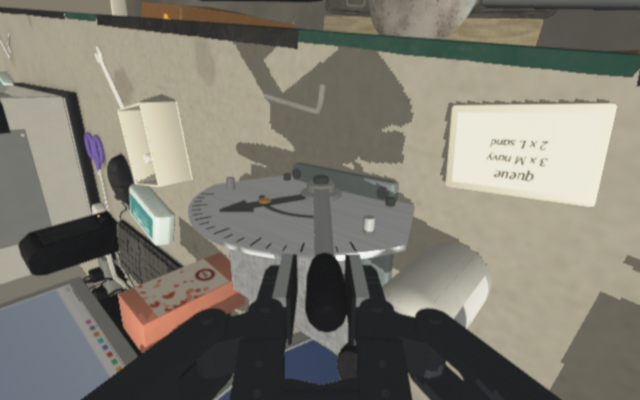

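View pics/cage_s.png

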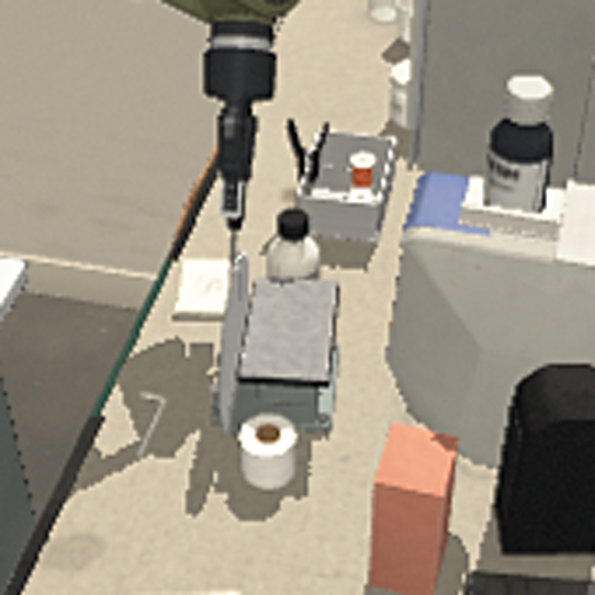

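The black grip sits between the two pads at (325,290). The pointer tip is visible at about (222,209). Now I'll swing the lever along the arc to about 0.38.

Run:
```python
from h import *
for phi in np.linspace(-0.71,0.375,8)[1:]:
    p,q=lev_pose(phi,169); bot.servo_line(p,q,speed=90)
    print(round(phi,2),bot.read_state()['ft_force'].round(1))
bot.move_gripper(17,20)
bot.dwell(0.2)
s=bot.read_state();print(s['ee_pos'],p,s['ft_force'],s['grip_width'],s['clock'])
C=cam('wrist');cv2.imwrite('pics/lev2.png',C['img'])
cv2.imwrite('pics/lev2c.png',cv2.resize(C['img'][150:300,220:420],None,fx=4,fy=4,interpolation=cv2.INTER_CUBIC))
import pickle; pickle.dump(C,open('lev2.pkl','wb'))
```

```text
-0.55 [-0.2  0.7 -0.2]
-0.4 [ 0.1  1.4 -1.2]
-0.24 [ 0.   0.1 -0.8]
-0.09 [ 0.3  1.2 -0.4]
0.07 [-0.4 -0.   0.1]
0.22 [-0.8  0.9  0.5]
0.38 [-0.8  0.7 -1. ]
[445.96716724 -44.94548604 192.36352055] [446.00818137 -45.33162451 192.2557881 ] [-0.21928988  1.50273213 -0.69408586] 17.65690188042 9.375
```

View pics/lev2c.png

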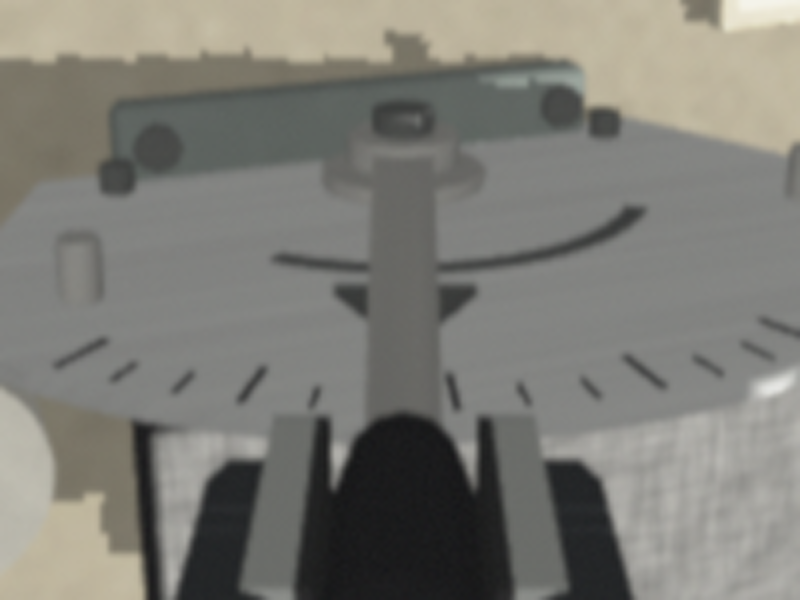

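The arrowhead's base corners at crop (333,285) and (477,285) are symmetric about the lever, whose edges are at 369 and 440. The lever is therefore in line to within about 1 mm. I'll release it and re-measure the plate plane from here before fetching the clip.

Run:
```python
from h import *
import pickle
C=pickle.load(open('lev2.pkl','rb')); X=cloud(C)
def cp(u,v): return int(220+u/4),int(150+v/4)
L=[]
for u,v in [(150,330),(200,300),(250,330),(280,350),(520,330),(600,300),(650,330),(500,360),(580,350),(700,300),(300,230),(520,200),(250,200)]:
    a,b=cp(u,v); x=X[b,a]; r=x-PIV; L.append(x); print((u,v),'x',round(r@NX,1),'y',round(r@NY,1),'z',round(r[2],1),'rad',round(np.hypot(r@NY,r[2]),1))
L=np.array(L);c=L.mean(0);n=np.linalg.svd(L-c)[2][2];n*=np.sign(n[0]);print(n.round(3),np.arctan2(n[1],n[0]))
# rim edge points rays onto front plane x=-2
def ray(u,v):
    u=220+u/4;v=150+v/4
    d=C['M'][:3,:3]@np.array([(u-C['cx'])/C['f'],(v-C['cy'])/C['f'],1]);o=C['M'][:3,3]
    t=((PIV-2*NX-o)@NX)/(d@NX);x=o+t*d-PIV;return round(x@NY,1),round(x[2],1),round(np.hypot(x@NY,x[2]),1)
for p in [(60,400),(130,422),(250,428),(600,425),(700,408),(760,392)]: print('rim',p,ray(*p))
bot.move_gripper(40)
p,q=lev_pose(0.375,250); bot.servo_line(p,q,speed=150); print(bot.read_state()['clock'])
C=cam('wrist');cv2.imwrite('pics/lev3.png',C['img']);pickle.dump(C,open('lev3.pkl','wb'))
```

```text
(150, 330) x -1.4 y -70.8 z 61.0 rad 93.5
(200, 300) x -1.7 y -59.8 z 53.0 rad 79.9
(250, 330) x -2.0 y -55.1 z 68.6 rad 88.0
(280, 350) x -1.5 y -52.0 z 77.3 rad 93.1
(520, 330) x -1.5 y -11.2 z 84.7 rad 85.4
(600, 300) x -1.7 y 7.4 z 79.5 rad 79.9
(650, 330) x -1.7 y 9.1 z 93.2 rad 93.6
(500, 360) x -1.8 y -20.1 z 95.5 rad 97.6
(580, 350) x -1.3 y -5.3 z 95.3 rad 95.4
(700, 300) x -1.9 y 23.9 z 86.5 rad 89.7
(300, 230) x -1.6 y -31.7 z 23.3 rad 39.3
(520, 200) x -1.8 y 18.5 z 24.4 rad 30.6
(250, 200) x -1.6 y -37.0 z 2.0 rad 37.0
[ 0.99   0.142 -0.001] 0.1428311351512637
rim (60, 400) (np.float64(-88.8), np.float64(83.8), np.float64(122.1))
rim (130, 422) (np.float64(-80.2), np.float64(94.7), np.float64(124.1))
rim (250, 428) (np.float64(-64.2), np.float64(103.0), np.float64(121.3))
rim (600, 425) (np.float64(-16.0), np.float64(121.0), np.float64(122.0))
rim (700, 408) (np.float64(0.7), np.float64(121.8), np.float64(121.8))
rim (760, 392) (np.float64(12.3), np.float64(120.7), np.float64(121.4))
10.4667
```

View pics/lev3.png

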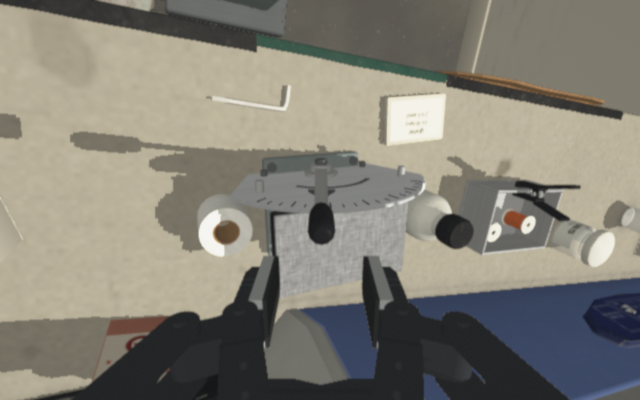

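The lever stayed in line after release. The plate plane is confirmed: front face at x=−1.7, yaw 0.142. Next is the approach above the clip.

Run:
```python
from h import *
import pickle
bot.move_gripper(85)
bot.move_to(*clip_pose([451,339,190]))
bot.dwell(0.2)
C=cam('wrist');cv2.imwrite('pics/clip2.png',C['img']);pickle.dump(C,open('clip2.pkl','wb'))
print(bot.read_state()['clock'],bot.read_state()['ee_pos'])
X=cloud(C); img=C['img'].astype(int)
m=(img.sum(-1)<170)&(X[...,2]>55)&(X[...,2]<130)&(abs(X[...,0]-451)<35)&(abs(X[...,1]-339)<20)
Q=X[m]
for z in range(55,130,8):
    t=Q[(Q[:,2]>z)&(Q[:,2]<z+8)]
    if len(t): print(z,len(t),'x',np.percentile(t[:,0],[2,50,98]).round(1),'y',np.percentile(t[:,1],[2,50,98]).round(1))
```

```text
13.5917 [451.14265472 338.80941963 190.0661906 ]
55 34 x [440.8 456.7 460.8] y [348.9 349.5 350.1]
63 37 x [440.9 445.  460.4] y [347.  349.4 350.1]
71 156 x [440.9 446.9 460.8] y [330.8 346.4 350.1]
79 337 x [439.2 454.2 462.6] y [331.7 340.6 349.5]
87 201 x [436.2 439.3 465.1] y [331.8 342.6 350.1]
95 208 x [434.  451.  467.2] y [331.6 342.  350.1]
103 228 x [432.  466.6 469.3] y [331.7 342.1 350.1]
111 357 x [427.8 433.5 474.3] y [331.8 342.1 350.1]
119 222 x [427.7 470.7 474.5] y [331.1 340.1 348.9]
```

View pics/clip2.png

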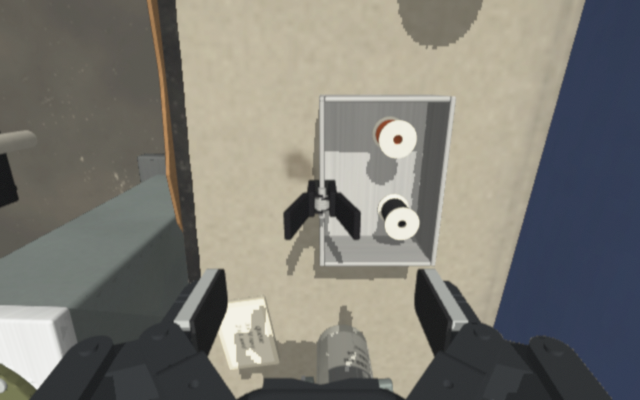

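From this view the clip is centred at x≈451 and y≈340, upright and evenly between the jaws. I'll descend and squeeze.

Run:
```python
from h import *
import pickle
p,q=clip_pose([451,340,105])
print(bot.servo_line(p,q,speed=100,until_force=10))
print(bot.read_state()['ee_pos'])
bot.move_gripper(24,40)
s=bot.read_state();print(s['ee_pos'],s['ft_force'],s['grip_width'],s['clock'])
C=cam('wrist');cv2.imwrite('pics/clip3.png',C['img']);pickle.dump(C,open('clip3.pkl','wb'))
```

```text
False
[451.27134557 340.18006262 105.61638883]
[450.98801898 339.98920221 105.00729425] [-0.8498509  -0.25659037 -0.96575046] 24.67227751651888 15.1833
```

View pics/clip3.png

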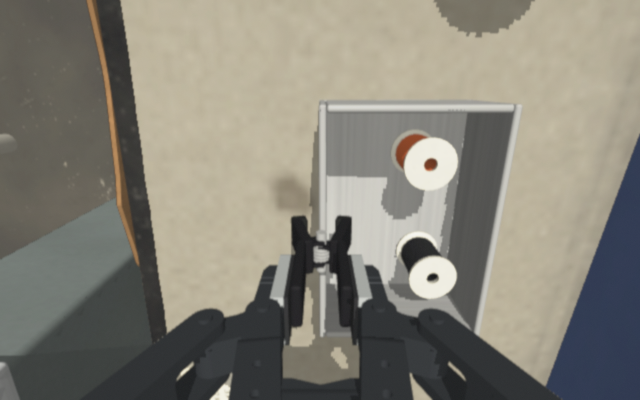

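The handles are parallel between the pads at (322,265) and the jaws have opened off the wall. I'll lift straight up and check the clip in hand.

Run:
```python
from h import *
import pickle
p,q=clip_pose([451,340,260])
bot.servo_line(p,q,speed=140)
s=bot.read_state();print(s['ee_pos'],s['ft_force'],s['grip_width'],s['clock'])
C=cam('wrist');cv2.imwrite('pics/clip4.png',C['img']);pickle.dump(C,open('clip4.pkl','wb'))
cv2.imwrite('pics/clip4c.png',cv2.resize(C['img'][180:340,240:400],None,fx=3.7,fy=3.7,interpolation=cv2.INTER_CUBIC))
X=cloud(C); img=C['img'].astype(int); T=s['ee_pos']
m=(X[...,2]<T[2]-20)&(X[...,2]>T[2]-75)&(abs(X[...,0]-T[0])<35)&(abs(X[...,1]-T[1])<25)
Q=X[m]-T
for z in range(-75,-20,6):
    t=Q[(Q[:,2]>z)&(Q[:,2]<z+6)]
    if len(t): print(z,len(t),'x',np.percentile(t[:,0],[2,50,98]).round(1),'y',np.percentile(t[:,1],[2,50,98]).round(1))
C=cam('side');u,v=map(int,proj(C,T-[0,0,20]));print(u,v);cv2.imwrite('pics/clip4s.png',cv2.resize(C['img'][v-35:v+35,u-35:u+35],None,fx=8,fy=8,interpolation=cv2.INTER_CUBIC))
```

```text
[450.79846589 339.86935453 259.09552079] [-0.1784453   0.62869015 -0.19870407] 25.165483900133115 16.4917
-69 162 x [-19.3  -9.4  18.1] y [-7.5  8.7 10.1]
-63 236 x [-18.4   7.6  17.1] y [-8.  7. 10.]
-57 170 x [-16.7   8.5  15.6] y [-6.7  7.8 10.2]
-51 140 x [-15.3   7.4  13.7] y [ 0.5  8.8 10.2]
-45 183 x [-13.9  -1.1  11.8] y [ 4.3  9.2 11. ]
-39 702 x [-11.   -1.    8.5] y [-11.2   2.8  10.6]
-33 541 x [-12.5   3.5  10.5] y [-9.5  1.9  9.8]
-27 137 x [-13.6  -8.8  11.5] y [-2.4  8.9 10.2]
-21 33 x [-13.    6.8  11.2] y [-6.4  8.7  9.8]
317 129
```

View pics/clip4c.png

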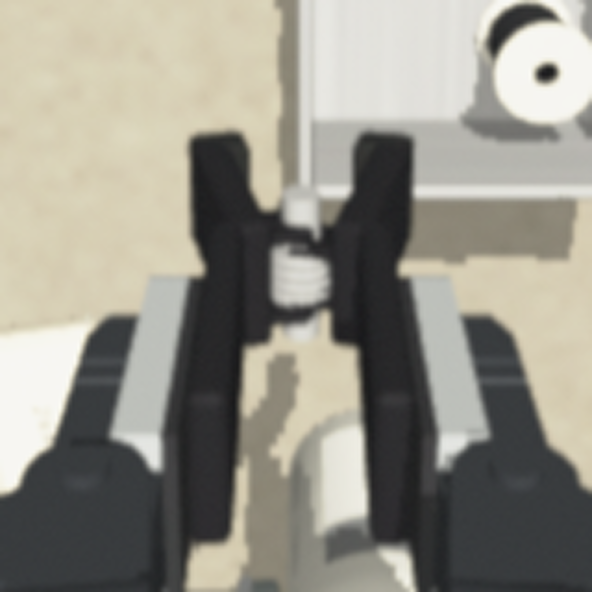

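View pics/clip4s.png

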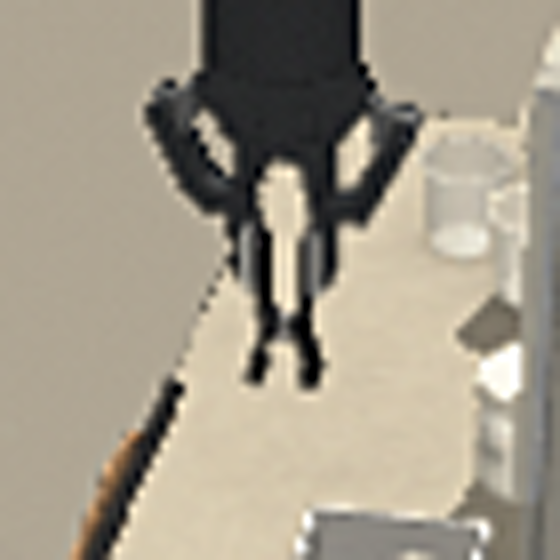

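The clip is held open and centred: x offset about −0.7 mm, y about 0, mouth roughly 61 mm below the TCP. I'll place it leaning 0.2 rad away from the lever so the fingers clear the grip.

```bash
sed -i 's/^YAW=0.141/YAW=0.142/' h.py
cat >> h.py <<'E'
def place(back=0,y=20,r=101,phi=.375,tilt=.2,xo=.6,L=61):
    p,q=sq_pose(phi,r,y,xo=xo,tilt=tilt); return p+(L+back)*out(phi-tilt),q
E
python3 - <<'E'
from h import *
import pickle
bot.move_to(*place(75)); bot.servo_line(*place(45),speed=120)
bot.dwell(0.1)
s=bot.read_state();print(s['ee_pos'],s['ft_force'],s['grip_width'],s['clock'])
C=cam('wrist');cv2.imwrite('pics/pl1.png',C['img']);pickle.dump(C,open('pl1.pkl','wb'))
cv2.imwrite('pics/pl1c.png',cv2.resize(C['img'][150:340,210:430],None,fx=3.6,fy=3.1,interpolation=cv2.INTER_CUBIC))
E
```

```text
[454.35703931 -18.75215391 241.43177362] [-0.33843635 -0.87138896 -1.0762624 ] 24.532296083422498 18.4583
```

View pics/pl1c.png

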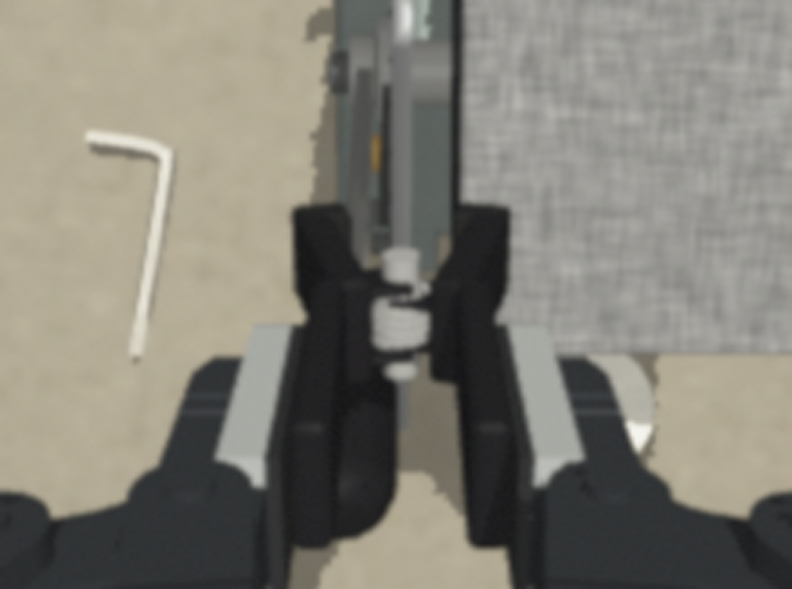

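The rim runs straight through the middle of the open jaws (column about 400, in line with the pin), and the lever is clear to the side. I'll lower it.

Run:
```python
from h import *
import pickle
print(bot.servo_line(*place(0),speed=60,until_force=8))
s=bot.read_state();print(s['ee_pos'],place(0)[0],s['ft_force'],s['grip_width'],s['clock'])
C=cam('wrist');cv2.imwrite('pics/pl2.png',C['img']);pickle.dump(C,open('pl2.pkl','wb'))
cv2.imwrite('pics/pl2c.png',cv2.resize(C['img'][150:340,210:430],None,fx=3.6,fy=3.1,interpolation=cv2.INTER_CUBIC))
X=cloud(C)
```

```text
False
[453.05684653 -11.15782038 196.64394545] [452.89869744 -11.12712844 196.37503927] [-0.20049396 -0.03487204 -0.2290856 ] 25.38697140463803 19.4083
```

View pics/pl2c.png

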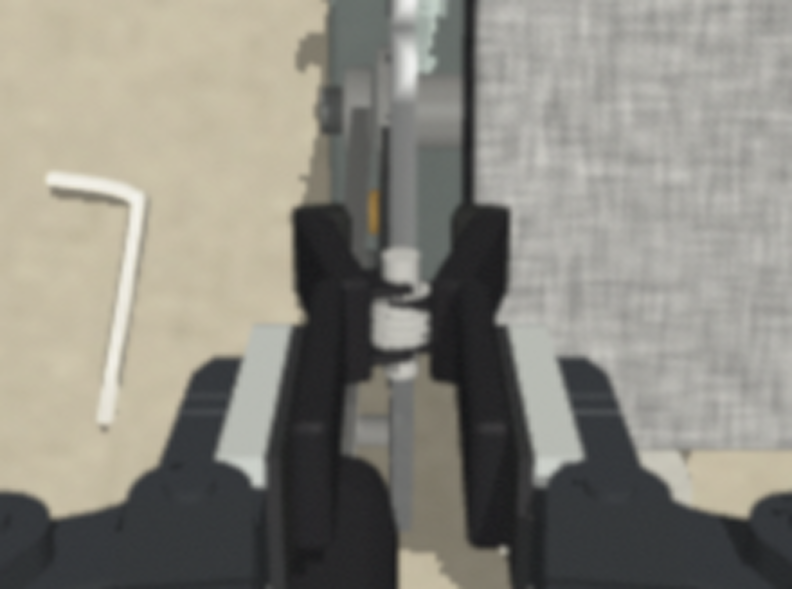

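The plate is inside the jaws with no contact force. I'll release, back off along the tool axis and inspect.

Run:
```python
from h import *
import pickle
bot.move_gripper(70)
bot.dwell(0.2)
print(bot.read_state()['ft_force'].round(1))
bot.servo_line(*place(70),speed=120)
m=np.load('mount.npy')
p,q=look(np.array([225,5,310.]),[452,5,125],m,np.pi)
bot.move_to(p,q); bot.dwell(0.3)
C=cam('wrist'); pickle.dump(C,open('fin.pkl','wb')); I=cv2.rotate(C['img'],cv2.ROTATE_180); cv2.imwrite('pics/fin.png',I)
cv2.imwrite('pics/finc.png',cv2.resize(I[110:300,220:470],None,fx=3.1,fy=3.1,interpolation=cv2.INTER_CUBIC))
print(bot.read_state()['clock'])
```

```text
[ 0.7  0.2 -0.5]
22.475
```

View pics/fin.png

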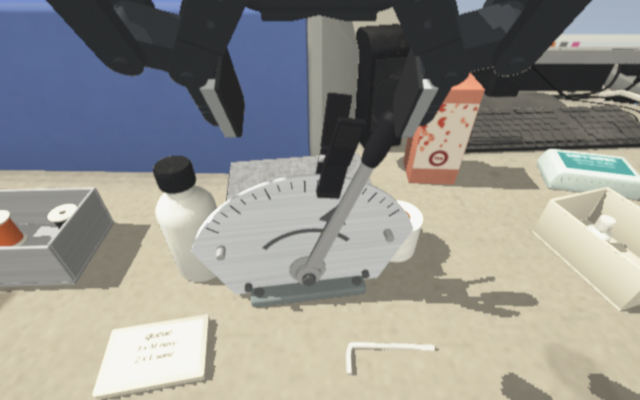

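View pics/finc.png

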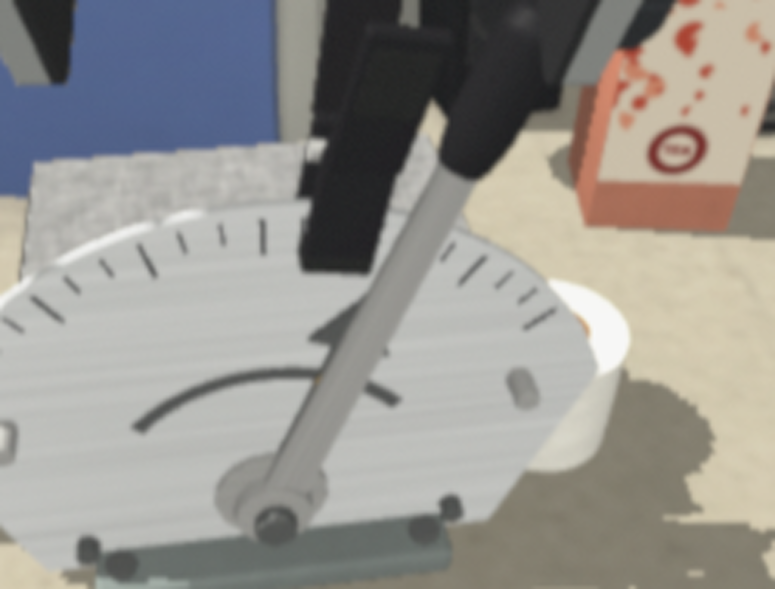

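The clip stands astride the rim just left of the lever, with its lower edge at crop (302–370, 267), and the lever is over the pointer. I'll check the numbers from depth.

Run:
```python
from h import *
import pickle
C=pickle.load(open('fin.pkl','rb')); X=cloud(C)[::-1,::-1]; img=C['img'][::-1,::-1].astype(int)
def rel(x): r=x-PIV; return np.array([r@NX,r@NY,r[2]])
def ray(u,v,xo):
    u=639-(220+u/3.1);v=399-(110+v/3.1)
    d=C['M'][:3,:3]@np.array([(u-C['cx'])/C['f'],(v-C['cy'])/C['f'],1]);o=C['M'][:3,3]
    t=((PIV+xo*NX-o)@NX)/(d@NX);return rel(o+t*d)
ang=lambda a,b: np.arctan2(-(b-a)[1],(b-a)[2])
# lever strip mids (front face x=-12): edges by eye
a=ray((393+443)/2-3,240,-12)if 0 else None
pv=ray(276,524,-14); l1=ray(332,400,-12); l2=ray(440,200,-12)
print('pivot',pv.round(1),'lever pts',l1.round(1),l2.round(1),'angle',ang(l1,l2),ang(np.array([0,0,0.]),l2),ang(np.array([0,0,0.]),l1))
# pointer: head left corner, right corner on plate
a=ray(308,338,-3);b=ray(388,354,-3); mid=(a+b)/2; print('head corners',a.round(1),b.round(1),'width',np.linalg.norm(a-b),'pointer ang by corners',np.arctan2((a-b)[2],(a-b)[1]),ang(np.zeros(3),mid))
# clip
xr=X.reshape(-1,3)-PIV; Q=np.c_[xr@NX,xr@NY,xr[:,2]].reshape(400,640,3)
bl=(img.sum(-1)<150)
reg=np.zeros((400,640),bool);reg[115:200,312:365]=1
m=bl&reg&(abs(Q[...,0])<40)&(Q[...,2]>60)&(Q[...,2]<200)
phi=.375
y=Q[...,1]*np.cos(phi)+Q[...,2]*np.sin(phi); r=-Q[...,1]*np.sin(phi)+Q[...,2]*np.cos(phi)
for lo in range(88,190,8):
    t=m&(r>lo)&(r<lo+8)&(y>9)
    if t.sum()>3: print('r',lo,t.sum(),'x',np.percentile(Q[...,0][t],[2,50,98]).round(1),'y',np.percentile(y[t],[2,50,98]).round(1))
for u,v in [(302,262),(370,272)]:
    p=ray(u,v,-11); print('jaw corner', p.round(1),'lev y',p[1]*np.cos(phi)+p[2]*np.sin(phi),'r',-p[1]*np.sin(phi)+p[2]*np.cos(phi))
```

```text
pivot [-14.   -1.   -2.4] lever pts [-12.  -19.   51.1] [-12.  -45.9 121.2] angle 0.3672605837699035 0.3623715404443132 0.35563767092281834
head corners [ -3.  -13.   68.7] [ -3.  -37.4  59. ] width 26.27834532350919 pointer ang by corners 0.3816941706841187 0.37627848744760234
r 96 61 x [-12.  -11.3 -10.4] y [12.1 23.5 29. ]
r 104 181 x [-12.6 -11.4  -8.9] y [12.4 21.8 30.3]
r 112 212 x [-12.3 -11.2   6.4] y [14.  24.7 31.9]
r 120 206 x [-12.5 -11.3  -7.1] y [15.7 25.3 34. ]
r 128 225 x [-15.4 -11.4  10.7] y [17.1 30.4 35.6]
r 136 284 x [-17.8 -15.5  12.9] y [19.2 31.  37.1]
r 144 328 x [-19.9 -17.6  14.7] y [21.  32.3 38.8]
r 152 350 x [-22.4 -20.2  16.4] y [22.7 33.2 40.6]
r 160 297 x [-24.8 -22.9  16.4] y [22.6 32.4 42.3]
r 168 297 x [-25.5 -24.1 -21.2] y [24.3 33.5 43.2]
r 176 4 x [-23.5 -22.  -21. ] y [26.1 26.6 27.8]
jaw corner [-11.  -10.2 104. ] lev y 28.61513012804741 r 100.47638237292497
jaw corner [-11.  -28.7  98.4] lev y 9.30317120874303 r 102.08876249463994
```

Run:
```python
from h import *
C=cam('top');cv2.imwrite('pics/top9.png',cv2.resize(C['img'][165:255,195:355],None,fx=5,fy=5,interpolation=cv2.INTER_CUBIC))
bot.finish_job(); print(bot.read_state()['clock'])
```

```text
the job is handed in; nothing more can be done
the job is handed in; nothing more can be done
```

View pics/top9.png

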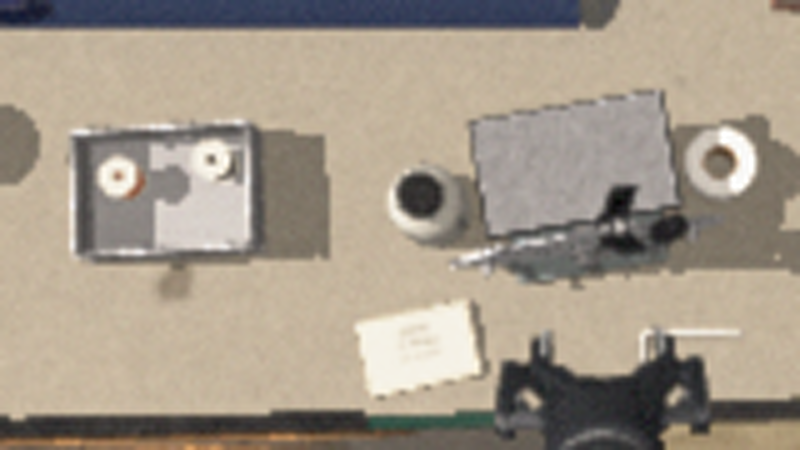

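I swung the lever round to the pointer and clipped the spring clip astride the quadrant's rim, just left of the lever. The job was handed in at about 22.5 s, and no verdict was reported.

**Lever and pointer:** I caged the lever in the gripper and moved it from −0.71 to about +0.37 rad. The last checks put the lever at 0.36–0.375 rad and the pointer at 0.375–0.38 rad, within the 0.07 rad limit. Nothing touched the pointer.

**Clip:** Its pads' middle measures about 20 mm left of the lever's centre line. It sits about 10–15 mm in from the rim, because two ways of estimating the depth differ by about 4 mm; both are within limits. The clip looks closed and square to the plate. It leans 0.2 rad away from the lever in the plane of the plate; I chose that so the fingers cleared the grip.

**Rest of the bench:** The final top view shows the bottle, tape, cards, spools and hex key where they were. No contact force above 2 N was read at the points where I checked. I saw no failed checks.

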